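# Lift the egg rack out of the pot and hold it level

### The job

Tip the pot's lid up on one edge to free it while it is still at the rim, lift it off and set it down gently, handle up, on the white plate, and let go of it. Then take the egg rack by its red handle, lift it straight up until its feet are a few centimetres clear above the pot's rim, and finish while still holding it there over the pot, level and steady, with both eggs in their cups. Leave the pot, the plate and everything else where they stand.

Things in the scene. Friction and masses are not known exactly. Their poses are not given: they have to be found in the camera images.
- pot_rim (a point): aluminium pot, 170 mm across outside, 105 mm high, wall and floor 4 mm, two small loop handles on its sides (out to 112 mm from the axis, at 78 mm height); stands loose on the counter, 0.6 kg. This point is the centre of its mouth, at the rim's height; z up.
- lid_grip (a point): the lid's handle, a black bar 50 mm long (lid's x), 14 mm thick (lid's y), 20 mm high, on two thin posts. This point is the centre of the bar: 40 mm above the lid's lowest face, 34 mm above the pot's rim when seated, 28 mm above the lid's top; z is the lid's normal, up.
- lid: round aluminium lid lying loose on the pot's rim, 180 mm across, about 0.16 kg; its plug underneath (154 mm across, 6 mm deep) sits inside the rim with about 4 mm of play. Origin at the centre of its lowest face (6 mm below the rim when seated), z up.
- rack_grip (a point): the egg rack's handle, a red bar 36 mm long (rack's x), 12 mm thick (rack's y), 24 mm high, on the central post. This point is its centre: 78 mm above the rack's feet, when in the pot 23 mm below the rim; z up. The eggs stand beyond the bar's two ends; beside its broad faces there is free room, so grip it across y.
- rack: egg rack standing loose in the pot under the lid: aluminium disc 140 mm across, 24 to 28 mm above its feet, with a central post and two egg cups; about 0.29 kg with the eggs. Origin at the centre of the feet's plane, z up.
- cup_a (a point): where an egg's centre lies in the rack's cup at the rack's +x, 48 mm from the post and 52 mm above the feet.
- cup_b (a point): the same for the cup at the rack's -x.
- egg_a_center (a point): brown egg standing loose in the cup at the rack's +x; 42 mm thick, 50 mm high; this point is the centre of its thick part.
- egg_b_center (a point): brown egg standing loose in the cup at the rack's -x, the same size.
- pot: the same pot; origin at the centre of its underside.
- plate: white ceramic plate, 250 mm across, flat well 180 mm across with its face 5 mm above the counter, sloping rim 18 mm high; origin at the centre of its underside. The lid lies level in the well, its handle's centre then about 45 mm above the counter.
- griddle_edge (a point): round dark steel griddle, 236 mm across, 12 mm high, with a loop handle, lies near the far left corner; this point is on its edge nearest the robot, 118 mm from its centre. Leave alone.
- brush_head (a point): brush with a wooden handle and a red silicone head, 225 mm long, up to 25 mm high, lying at the far right; this point is in the head, 78 mm from the middle. Leave alone.
- mug: blue ceramic mug, 80 mm across, 92 mm high, on the right; origin at the centre of its underside. Leave alone.
- jar: amber glass jar with a steel cap, 68 mm across, 110 mm high, on the right; origin at the centre of its underside. Leave alone.
- board: small wooden chopping board 220 x 130 x 16 mm lying on the left; origin at the centre of its underside. Leave alone.
Mind the look-alikes: they are no part of the job. What is shaped like the pot but pink is not meant.

How it is judged:
On the way, in this order (a step that is already met when the one before it is completed fails the run):
1. the lid is tipped up by 7 degrees or more, its underside's centre still within 60 mm of the centre of the pot's mouth (angle between lid_grip's own z axis and vertical above 0.12 rad and distance between lid and pot_rim below 0.06 m), for 0.1 s.
2. the lid lies released on the plate (horizontal distance between lid_grip and plate below 0.05 m and height (world z) of lid_grip below 0.065 m and angle between lid_grip's own z axis and vertical below 0.14 rad and contact force between the fingers and lid below 0.1 N and linear speed of lid below 0.03 m/s), for 0.2 s.
3. the rack is lifted clear above the pot's rim (z of rack_grip in the frame of pot above 0.198 m and contact force between the fingers and rack above 1 N), for 0.2 s.
At the end, for the whole second after the job is handed in: Fingers hold the rack still over the pot: feet 15 mm+ above the rim, within 50 mm of the axis, tilt under 7 degrees, not touching the pot; eggs in their cups (15 mm); lid released on the plate, handle up, within 50 mm of its centre, tilt under 8 degrees; pot and plate moved under 40 mm (all of step 2 and all of step 3 and horizontal distance between rack_grip and pot_rim below 0.05 m and angle between rack_grip's own z axis and vertical below 0.12 rad and linear speed of rack below 0.03 m/s and angular speed of rack below 0.25 rad/s and contact force between rack and pot below 0.1 N and distance between egg_a_center and cup_a below 0.015 m and distance between egg_b_center and cup_b below 0.015 m and distance of each of pot, plate from where it was at the start of the episode below 0.04 m); the arm keeps its last pose, push and grip.
It fails at once if the rack is tipped by more than 20 degrees (angle between rack_grip's own z axis and vertical above 0.35 rad).
It fails at once if an egg leaves its cup (distance between egg_a_center and cup_a above 0.03 m or distance between egg_b_center and cup_b above 0.03 m).
It fails at once if the lid is dropped (linear speed of lid above 0.6 m/s and contact force between the fingers and lid below 0.1 N).
It fails at once if a bystander is moved by more than 30 mm (distance of any of griddle_edge, brush_head, mug, jar, board from where it was at the start of the episode above 0.03 m).
It also fails if it takes over 67 s, if anything falls off the work surface, if the arm or the gripper's body presses on something with over 40 N, if the wrist force passes 120 N, or if a joint passes its speed limit or range.

### The arm

A 6-joint arm with a two-finger parallel gripper is mounted at the origin on the work surface. World frame = base frame: x ahead of the robot, y to its left, z up, the work surface at z = 0. Lengths are in m, angles in rad, forces in N, time in s.
With the tool pointing down it reaches from about 0.325 to 0.9 m from the base axis. Payload 3.5 kg.
Tool frame: the origin (TCP) lies at the very end of the fingers, on their centre line; the grasp point (between the pads) lies 19 mm behind it; z points along the fingers, y is the line along which they close (so a half turn about z gives the same grasp; the last joint's range is limited). The gripper opens to 85 mm and grips with 20 to 120 N. Pads are 22 mm wide; open, the fingers measure 114 mm over their backs; the gripper's body (76 mm by 85 mm) begins 54 mm behind the grasp point. The pads swing forward as they close: fully open they stand 13 mm farther back than shut.
Start: joints at [1.186, 0.276, -0.026, 1.268, 0, 1.467], TCP at [0.174, 0.6, 0.231] pointing down, gripper open.
Joint ranges: [-3.12, 3.12], [-0.85, 1.88], [-1.08, 1.24], [-1.95, 2.15], [-1.57, 1.53], [-3.14, 3.14]. Speed limits (rad/s): [2.57, 2.57, 3.14, 3.14, 3.14, 3.14].

### API

Orientations are given as a rotation vector (axis times angle).
In Python, from station import manip gives the robot as it stands. The module is installed in compiled form; this text tells all that it offers.
- The arm moves only by the tool arm_command, never from a script. Its argument "plan" is one flat list of numbers, 7 for each row, row after row: the shift along the tool's x, y, z in m, then the turn, a rotation vector about the tool's x, y, z in rad, then the gripper's target within -1 to 1 (shut at 1, half-way at 0, fully open at -1). In form: [x, y, z, wx, wy, wz, jaw, x, y, z, wx, wy, wz, jaw, ...]. A call has 1 to 12 rows; each row shifts and turns the commanded pose from where the row before left it, along the tool's axes as they then stand; what a row does not reach is not made up. A row lasts 1/10 s, in which the tool goes at most 50 mm and 8.59 degrees, less where a joint would pass 70% of its speed; a pose out of reach is approached as far as the arm can. A call is refused whole if a number of a shift passes 0.05 or a number of a turn 0.15, either way. A call with a gripper value outside its range is refused whole. The fingers move at their own pace and stop on an object; the grip force is fixed at half the most. Time passes only in rows, so rows that do not move let the fingers close. It gives the time, the measured TCP pose, the force, the opening and the grip force at its end, in the units of the state.
- manip.get_obs(): the state, without advancing time (a new reading comes with each control period).
- manip.read_camera(name): name is "scene" or "top"; returns a dict with "pixels" (400x640x3 uint8, blue, green, red), "intrinsics" (3x3 intrinsics, pixels), "R" (3x3) and "t" (3): a world point X has camera coordinates R X + t. Camera axes: x right, y down, z forward; pixel columns grow to the right and rows downward; lengths in m; the calibration is good to about 2 mm. A picture is of the moment at which its call begins. There is no depth.
- manip.hand_in(): hands the job in; it is judged then, once.
Trained networks look in the newest picture that a camera, given by its name, has taken for a name from the list of things; names that differ only in an ending like _2 or _b are one class to them, and where a whole thing is asked for, a point or a joint stands for the part that bears it (a point fixed in the world has none). Each returns a list of dicts, best first, with "score" (0 to 1); they miss things now and then, are a little off and sometimes report something else, mostly with a low value. They report only what shows in the picture. A call takes as long as a camera call. They do not tell look-alikes from the thing itself.
- manip.find_in(camera, target): "rect" ([centre column, centre row, width, height] in pixels, round what is visible of it).
The state is a dict: "time": time; "joint_pos": joint angles; "qvel": joint speeds; "effort": joint torques, N m; "eef_pos": TCP position; "tool_rot": TCP orientation; "wrist_force": force on the tool from outside, world axes, zero at the start; "torque": the same for the moment, N m; "grip_width": finger opening in m; "gripper_force": force on a finger pad.
Only numpy, scipy, OpenCV 4.12 (cv2) and the standard library are available. Lean on these libraries where they do the work, as an engineer would, in place of code of your own. Each camera call takes 0.05 s, during which the arm holds its last target. There are 200 camera calls.

## Working session

There is one attempt and no reset: what is moved stays moved. The work goes in short steps, Python scripts to look and compute and a tool call to move; the robot and the scene stay as the last step left them, time stands still between calls to the robot, and variables do not carry over. Pictures are saved under pics/ and viewed, at most 10 in all, crops included, and the job is handed in when it is done.

Besides the shell and the picture viewer there is one more tool, called after "Emit:" by a JSON object that holds its "op" and its "data", one argument or row to a line. arm_command: Moves the arm, as the interface text tells. Its arguments: {"type":"object","properties":{"plan":{"type":"array"}},"required":["plan"]}

```bash
mkdir -p pics
cat > h.py <<'E'
import numpy as np, cv2
from scipy.spatial.transform import Rotation as R
from station import manip
def ray(c,u,v,z):
    K=np.array(c["intrinsics"]);Rm=np.array(c["R"]);t=np.array(c["t"])
    d=Rm.T@np.linalg.inv(K)@np.array([u,v,1.]);o=-Rm.T@t
    return o+d*(z-o[2])/d[2]
def proj(c,X):
    p=np.array(c["intrinsics"])@(np.array(c["R"])@np.array(X)+np.array(c["t"]));return p[:2]/p[2]
E
python3 - <<'E'
from h import *
for n in("scene","top"):
    c=manip.read_camera(n);cv2.imwrite(f"pics/{n}0.png",c["pixels"])
    np.savez(f"{n}0.npz",**c)
    Rm=np.array(c["R"]);print(n,-Rm.T@np.array(c["t"]),Rm[2],c["intrinsics"][0])
    for k in("lid_grip","lid","pot","plate"):
        print(k,[(round(d["score"],2),np.round(d["rect"],1)) for d in manip.find_in(n,k)])
o=manip.get_obs();print(o["time"],o["eef_pos"],o["tool_rot"],o["grip_width"],o["wrist_force"])
E
```

```text
scene [1.0134587  0.57525313 0.7518152 ] [-0.52752339 -0.56316126 -0.63605697] [409.84418261   0.         322.88061304]
lid_grip [(0.72, array([348.9, 245.8,  81.3,  56.7])), (0.17, array([481.7, 334.6, 108.1, 100.5]))]
lid [(0.58, array([349.9, 243.7,  85.9,  61.4]))]
pot [(0.95, array([454.9, 228.9,  84.3,  74.7])), (0.58, array([347.2, 275.3,  92.8,  62.8]))]
plate [(0.63, array([274. , 209.4,  89.6,  57.9]))]
top [ 0.25344999 -0.00465979  1.35819391] [ 0.18542742  0.0216619  -0.98241917] [463.93567139   0.         321.09003356]
lid_grip [(0.93, array([277.1, 178.3,  66. ,  64. ]))]
lid [(0.84, array([276.2, 174.7,  69.7,  67.7]))]
pot [(0.87, array([239.6, 279.4,  79.6,  65.7])), (0.79, array([283.1, 177.2,  48.7,  79.6]))]
plate [(0.72, array([384.1, 189.3,  82.1,  80.7]))]
0.5 [0.17379892 0.60032964 0.23128715] [-4.41189119e-01 -3.11043657e+00  8.50852937e-05] 0.0851400206451442 [-1.00006519 -0.39110433 -0.73462894]
```

View pics/scene0.png

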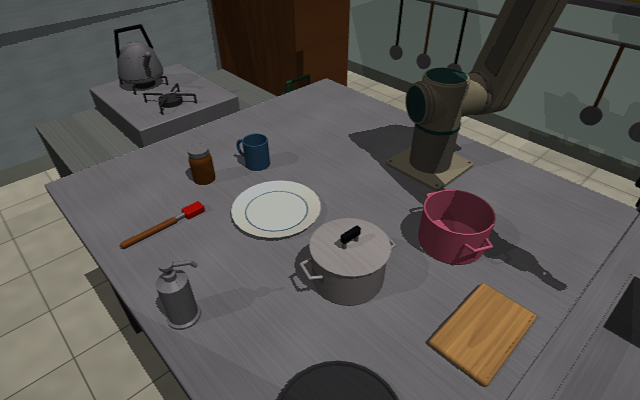

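View pics/top0.png

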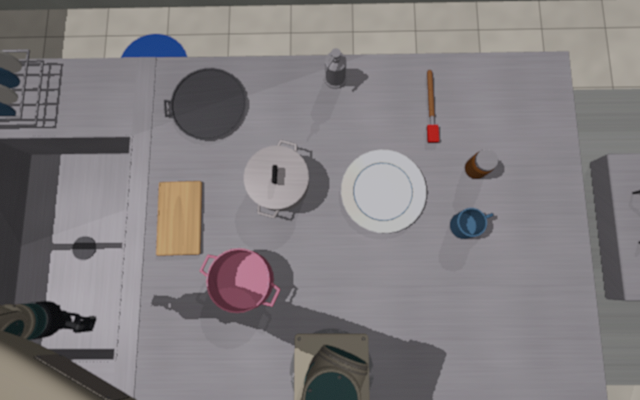

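The scene view shows the steel pot with its lid (handle at about 350,236), the plate at 276,209 and the pink look-alike at 456,227. In the top view the lid's handle is at about (275,174) and the plate is at about (384,191).

```bash
cat > m.py <<'E'
from h import *
from scipy.optimize import least_squares
T=dict(np.load("top0.npz"));S=dict(np.load("scene0.npz"))
def blob(c,box,f):
    u0,u1,v0,v1=box;p=c["pixels"][v0:v1,u0:u1].astype(int);m=f(p).astype(np.uint8)
    n,l,s,ce=cv2.connectedComponentsWithStats(m);k=1+np.argmax(s[1:,4])
    ys,xs=np.where(l==k);return np.c_[xs+u0,ys+v0].astype(float)
dark=lambda p:p.max(2)<60
def tri(a,b):
    f=lambda X:np.r_[proj(T,X)-a,proj(S,X)-b];r=least_squares(f,[.6,.1,.13]);return r.x,r.fun
ht=blob(T,(262,290,160,190),dark);hs=blob(S,(330,372,222,250),dark)
print(len(ht),len(hs),ht.mean(0),hs.mean(0),ht.min(0),ht.max(0),hs.min(0),hs.max(0))
print("handle",tri(ht.mean(0),hs.mean(0)))
for n,c,b in(("top",T,ht),("scene",S,hs)):
    W=np.array([ray(c,u,v,.139) for u,v in b])[:,:2]
    cen=W.mean(0);w,V=np.linalg.eigh(np.cov((W-cen).T));print(n,"at z.139",cen,"axis",V[:,1],np.sqrt(12*w))
white=lambda p:(p.min(2)>150)
for n,c,box in(("top",T,(335,432,145,240)),("scene",S,(225,326,175,242))):
    b=blob(c,box,white);hull=cv2.convexHull(b.astype(np.float32))[:,0]
    W=np.array([ray(c,u,v,.016)[:2] for u,v in hull],np.float32);print("plate",n,cv2.fitEllipse(W),len(b),cv2.minEnclosingCircle(W))
for n,c,k,z in(("top",T,(277.1,178.3),.108),("scene",S,(349.2,245),.108)):print("lid",n,ray(c,*k,z))
for n,c,r in(("top",T,(150,310)),):
    p=c["pixels"]
    cv2.imwrite("pics/c1.png",np.hstack([cv2.resize(T["pixels"][135:225,235:325],(400,400),interpolation=2),cv2.resize(S["pixels"][200:310,295:405],(400,400),interpolation=2)]))
E
python3 m.py
```

```text
71 245 [274.50704225 174.15492958] [349.74285714 235.72653061] [272. 166.] [277. 183.] [340. 226.] [360. 248.]
handle (array([0.53278493, 0.1478945 , 0.13313991]), array([ 0.23861473, -0.19603351,  0.24438742,  0.03004795]))
top at z.139 [0.53094077 0.1478033 ] axis [-0.99999435 -0.0033622 ] [0.01106612 0.04809783]
scene at z.139 [0.53741973 0.15144046] axis [-0.98033602 -0.19733549] [0.02704101 0.06414216]
plate top ((0.50808185338974, -0.1561884582042694), (0.24922317266464233, 0.25085368752479553), 72.88752746582031) 5492 ((0.5080510973930359, -0.15617012977600098), 0.12608344852924347)
plate scene ((0.5076929926872253, -0.15798592567443848), (0.24506962299346924, 0.24570009112358093), 43.83132553100586) 3625 ((0.5078553557395935, -0.15785445272922516), 0.12348083406686783)
lid top [0.526159   0.14433063 0.108     ]
lid scene [0.53555494 0.14960182 0.108     ]
```

View pics/c1.png

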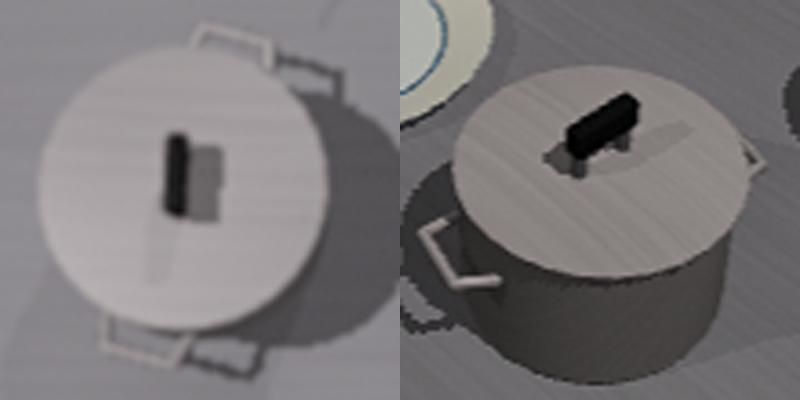

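Lid handle: centre (0.531, 0.148), bar along world x, at z≈0.139. Plate: centre (0.508, -0.157). I'll align the tool and move over.

Emit:
{"op": "arm_command", "data": {
  "plan": [0,0,0,0,0,-0.1415,-1,0,0,0,0,0,-0.1415,-1,-0.031,-0.039,0,0,0,0,-1,-0.031,-0.039,0,0,0,0,-1,-0.031,-0.039,0,0,0,0,-1,-0.031,-0.039,0,0,0,0,-1,-0.031,-0.039,0,0,0,0,-1,-0.031,-0.039,0,0,0,0,-1,-0.031,-0.039,0,0,0,0,-1,-0.031,-0.039,0,0,0,0,-1,-0.031,-0.039,0,0,0,0,-1,-0.031,-0.039,0,0,0,0,-1]
}}

```text
time: 1.7
eef_pos: [0.4854, 0.209, 0.2317]
tool_rot: [-0.002, 3.141, 0.001]
wrist_force: [1.3, 0.8, 0.5]
grip_width: 0.0855
gripper_force: 0.0
```

```bash
cat >> h.py <<'E'
def st(*targets):
    o=manip.get_obs();p=np.array(o["eef_pos"]);M=R.from_rotvec(o["tool_rot"]).as_matrix()
    print("t",round(o["time"],2),"p",p.round(4),"F",np.round(o["wrist_force"],1),"w",round(o["grip_width"],4),"gf",np.round(o["gripper_force"],1))
    print("x",M[:,0].round(3),"y",M[:,1].round(3),"z",M[:,2].round(3))
    for t in targets: print("to",t,"tool shift",(M.T@(np.array(t)-p)).round(4))
E
python3 -c "
from h import *
st([.531,.1475,.2],[.531,.1475,.122])"
```

```text
t 1.7 p [0.4854 0.209  0.2317] F [1.3 0.8 0.5] w 0.0855 gf 0.0
x [-1.    -0.001 -0.001] y [-0.001  1.     0.   ] z [ 0.001  0.    -1.   ]
to [0.531, 0.1475, 0.2] tool shift [-0.0455 -0.0615  0.0317]
to [0.531, 0.1475, 0.122] tool shift [-0.0455 -0.0616  0.1097]
```

Emit:
{"op": "arm_command", "data": {
  "plan": [-0.015,-0.02,0.01,0,0,0,-1,-0.015,-0.02,0.01,0,0,0,-1,-0.0155,-0.0215,0.01,0,0,0,-1,0,0,0.02,0,0,0,-1,0,0,0.02,0,0,0,-1,0,0,0.02,0,0,0,-1,0,0,0.01,0,0,0,-1,0,0,0.009,0,0,0,-1,0,0,0,0,0,0,-1]
}}

```text
time: 2.6
eef_pos: [0.5292, 0.1492, 0.1215]
tool_rot: [0.002, -3.14, 0.0]
wrist_force: [0.4, 0.5, -0.1]
grip_width: 0.0855
gripper_force: 0.0
```

```bash
python3 -c "
from h import *
c=manip.read_camera('scene');cv2.imwrite('pics/s1.png',cv2.resize(c['pixels'][160:310,270:430],(640,600),interpolation=2))
st([.531,.1475,.122])"
```

```text
t 2.65 p [0.5298 0.1493 0.1223] F [ 0.2 -0.1 -0.2] w 0.0853 gf 0.0
x [-1.    -0.001  0.   ] y [-0.001  1.    -0.   ] z [-0. -0. -1.]
to [0.531, 0.1475, 0.122] tool shift [-0.0012 -0.0018  0.0003]
```

View pics/s1.png

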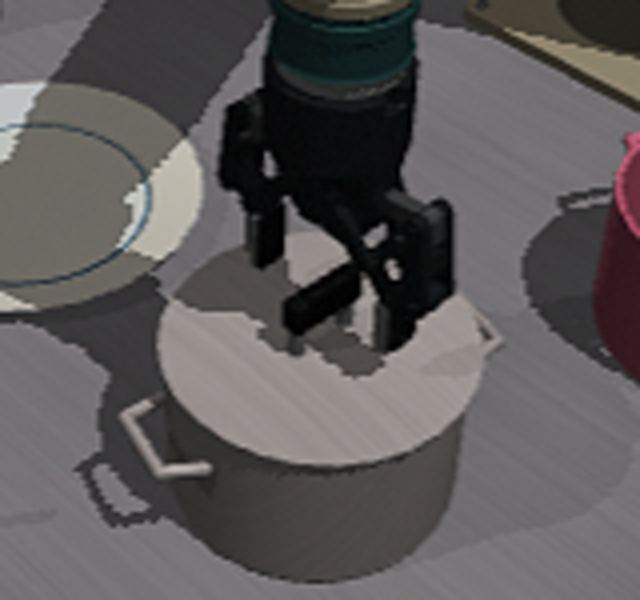

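The fingers straddle the bar (crop about 320,295), so I'll close.

Emit:
{"op": "arm_command", "data": {
  "plan": [-0.001,-0.0015,0,0,0,0,0,0,0,0,0,0,0,0.5,0,0,0,0,0,0,1,0,0,0,0,0,0,1,0,0,0,0,0,0,1,0,0,0,0,0,0,1,0,0,0,0,0,0,1,0,0,0,0,0,0,1,0,0,0,0,0,0,1]
}}

```text
time: 3.55
eef_pos: [0.5312, 0.1479, 0.1228]
tool_rot: [-0.002, 3.141, 0.0]
wrist_force: [-0.2, -0.2, 5.3]
grip_width: 0.0128
gripper_force: 62.8
```

```bash
python3 -c "
from h import *
st()
# pivot about lid edge at y=yc-0.085,z=.105 ; tool rotates about tool x by +/-
p=np.array([.531,.1475,.122]);y0=p[1]
for s in(-1,1):
  piv=np.array([.531,y0+s*.085,.105])
  for k in range(1,6):
    a=.035*k
    M=R.from_rotvec([-s*a,0,0]).as_matrix(); q=piv+M@(p-piv); print(s,k,q.round(4))
"
```

```text
t 3.55 p [0.5312 0.1479 0.1228] F [-0.2 -0.2  5.3] w 0.0128 gf 62.8
x [-1.    -0.001 -0.001] y [-0.001  1.     0.   ] z [ 0.001  0.    -1.   ]
-1 1 [0.531  0.1469 0.125 ]
-1 2 [0.531  0.1461 0.1279]
-1 3 [0.531  0.1453 0.1308]
-1 4 [0.531  0.1443 0.1337]
-1 5 [0.531  0.1432 0.1365]
1 1 [0.531  0.1481 0.125 ]
1 2 [0.531  0.1489 0.1279]
1 3 [0.531  0.1497 0.1308]
1 4 [0.531  0.1507 0.1337]
1 5 [0.531  0.1518 0.1365]
```

Emit:
{"op": "arm_command", "data": {
  "plan": [0,-0.0006,-0.003,-0.035,0,0,1,0,-0.0006,-0.003,-0.035,0,0,1,0,-0.0006,-0.003,-0.035,0,0,1,0,-0.0006,-0.003,-0.035,0,0,1,0,-0.0006,-0.003,-0.035,0,0,1,0,-0.0006,-0.003,-0.035,0,0,1,0,0,0,0,0,0,1,0,0,0,0,0,0,1,0,0,0,0,0,0,1]
}}

```text
time: 4.45
eef_pos: [0.5306, 0.1423, 0.1394]
tool_rot: [0.002, -3.124, -0.326]
wrist_force: [0.2, -1.1, -0.2]
grip_width: 0.0128
gripper_force: 62.3
```

```bash
python3 -c "
from h import *
c=manip.read_camera('scene');cv2.imwrite('pics/s2.png',cv2.resize(c['pixels'][160:310,270:430],(640,600),interpolation=2))
st()"
```

```text
t 4.5 p [0.5306 0.1424 0.1394] F [ 0.9 -0.5  0.4] w 0.0129 gf 62.4
x [-1.    -0.001  0.001] y [-0.001  0.978  0.207] z [-0.001  0.207 -0.978]
```

View pics/s2.png

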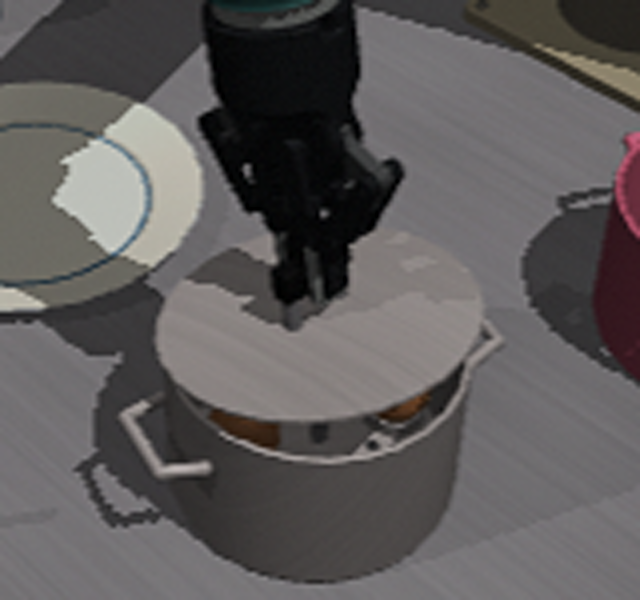

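The lid is tipped about 12° at the rim, with the near side up and the eggs showing through the gap. Next I'll lift, level and carry it.

Emit:
{"op": "arm_command", "data": {
  "plan": [0,0.002,-0.01,0,0,0,1,0,0.004,-0.02,0,0,0,1,0,0.004,-0.02,0,0,0,1,0,0.002,-0.015,0.035,0,0,1,0,0,-0.01,0.035,0,0,1,0,0,-0.01,0.035,0,0,1,0,0,-0.005,0.035,0,0,1,0,-0.01,0,0.035,0,0,1,0,-0.02,0,0.035,0,0,1,0.002,-0.025,0,0,0,0,1,0.002,-0.025,0,0,0,0,1,0.002,-0.025,0,0,0,0,1]
}}

```text
time: 5.7
eef_pos: [0.5243, 0.0323, 0.2294]
tool_rot: [0.004, -3.141, -0.002]
wrist_force: [-0.5, -0.2, -2.6]
grip_width: 0.0131
gripper_force: 62.0
```

Emit:
{"op": "arm_command", "data": {
  "plan": [0.002,-0.025,0,0,0,0,1,0.002,-0.025,0,0,0,0,1,0.002,-0.025,0,0,0,0,1,0.002,-0.025,0,0,0,0,1,0.002,-0.025,0,0,0,0,1,0.002,-0.025,0,0,0,0,1,0.002,-0.015,0,0,0,0,1,0,0,0,0,0,0,1,0,0,0,0,0,0,1]
}}

```text
time: 6.6
eef_pos: [0.511, -0.1322, 0.2293]
tool_rot: [0.002, -3.141, -0.002]
wrist_force: [-0.5, 0.6, -1.9]
grip_width: 0.0127
gripper_force: 62.0
```

```bash
python3 -c "
from h import *
c=manip.read_camera('scene');cv2.imwrite('pics/s3.png',c['pixels'][100:320,180:450].repeat(2,0).repeat(2,1))
c=manip.read_camera('top');np.savez('top1.npz',**c)
st([.5085,-.157,.12],[.5085,-.157,.029])"
```

```text
t 6.7 p [ 0.5111 -0.1318  0.2293] F [ 0.  -0.3 -2.2] w 0.0129 gf 62.0
x [-1.    -0.002  0.   ] y [-0.002  1.     0.001] z [-0.     0.001 -1.   ]
to [0.5085, -0.157, 0.12] tool shift [ 0.0026 -0.0253  0.1093]
to [0.5085, -0.157, 0.029] tool shift [ 0.0026 -0.0254  0.2003]
```

View pics/s3.png

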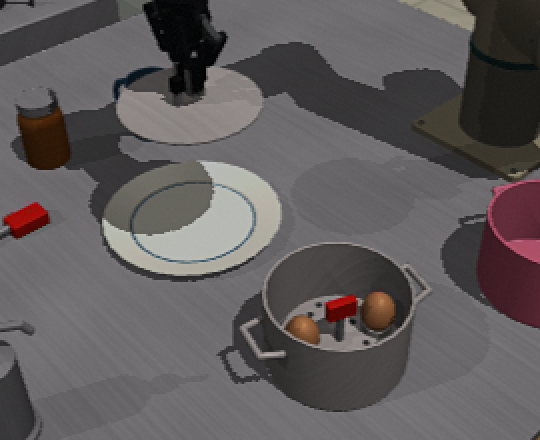

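The lid hangs level and the rack with both eggs is visible (red handle at crop 341,308). Lowering over the plate.

Emit:
{"op": "arm_command", "data": {
  "plan": [0.0013,-0.0125,0.02,0,0,0,1,0.0013,-0.0128,0.03,0,0,0,1,0,0,0.03,0,0,0,1,0,0,0.03,0,0,0,1,0,0,0.03,0,0,0,1,0,0,0.02,0,0,0,1,0,0,0.02,0,0,0,1,0,0,0.01,0,0,0,1,0,0,0.003,0,0,0,1,0,0,0,0,0,0,1,0,0,0,0,0,0,1]
}}

```text
time: 7.8
eef_pos: [0.5097, -0.1584, 0.0374]
tool_rot: [-0.002, 3.14, -0.001]
wrist_force: [0.0, 0.3, -2.2]
grip_width: 0.0131
gripper_force: 62.0
```

```bash
cat > r.py <<'E'
from h import *
T=dict(np.load("top1.npz"))
from scipy.optimize import least_squares
p=T["pixels"][150:210,245:310].astype(int);m=(p[...,2]>110)&(p[...,1]<50)&(p[...,0]<50)
ys,xs=np.where(m);uv=np.c_[xs+245,ys+150].astype(float)
W=np.array([ray(T,u,v,.094)[:2] for u,v in uv]);cen=W.mean(0)
w,V=np.linalg.eigh(np.cov((W-cen).T));print(len(W),"rack grip",cen,"axis",V[:,1],np.sqrt(12*w))
b,g,r=p[...,0],p[...,1],p[...,2];m=(r>1.5*b)&(r>60)&(g>b)&(g>40)
n,l,s,ce=cv2.connectedComponentsWithStats(m.astype(np.uint8))
for i in range(1,n):
    if s[i,4]>15: print("egg",s[i,4],ray(T,ce[i][0]+245,ce[i][1]+150,.07)[:2])
E
python3 r.py; python3 -c "
from h import *
st([.5085,-.157,.029])"
```

```text
32 rack grip [0.53066236 0.15084763] axis [-0.94031748  0.34029846] [0.00851989 0.03065886]
egg 137 [0.57499184 0.13451016]
egg 19 [0.53785297 0.15685451]
egg 140 [0.48507615 0.16850688]
t 7.8 p [ 0.5097 -0.1584  0.0374] F [ 0.   0.3 -2.2] w 0.0131 gf 62.0
x [-1.    -0.002 -0.002] y [-0.002  1.    -0.001] z [ 0.002 -0.001 -1.   ]
to [0.5085, -0.157, 0.029] tool shift [0.0012 0.0014 0.0084]
```

Emit:
{"op": "arm_command", "data": {
  "plan": [0,0,0.002,0,0,0,1,0,0,0.002,0,0,0,1,0,0,0.002,0,0,0,1,0,0,0.001,0,0,0,1,0,0,0,0,0,0,1,0,0,0,0,0,0,1]
}}

```text
time: 8.4
eef_pos: [0.5085, -0.1581, 0.0292]
tool_rot: [0.002, -3.141, -0.0]
wrist_force: [0.7, 0.1, -2.6]
grip_width: 0.0128
gripper_force: 62.0
```

```bash
python3 -c "
from h import *
st([.5085,-.157,.029])"
```

```text
t 8.4 p [ 0.5085 -0.1581  0.0292] F [ 0.7  0.1 -2.6] w 0.0128 gf 62.0
x [-1.    -0.001  0.   ] y [-0.001  1.     0.   ] z [-0.  0. -1.]
to [0.5085, -0.157, 0.029] tool shift [0.     0.0011 0.0002]
```

Not yet in contact (−2.6 N is still the lid's weight), so I'll creep down.

Emit:
{"op": "arm_command", "data": {
  "plan": [0,0,0.001,0,0,0,1,0,0,0,0,0,0,1,0,0,0.001,0,0,0,1,0,0,0,0,0,0,1]
}}

```text
time: 8.8
eef_pos: [0.5088, -0.1583, 0.0288]
tool_rot: [-0.002, 3.141, -0.0]
wrist_force: [-3.8, 0.2, 9.9]
grip_width: 0.0133
gripper_force: 63.8
```

Emit:
{"op": "arm_command", "data": {
  "plan": [0,0,-0.0007,0,0,0,1,0,0,0,0,0,0,0.6,0,0,0,0,0,0,0.2,0,0,0,0,0,0,-0.2,0,0,0,0,0,0,-0.6,0,0,0,0,0,0,-1,0,0,0,0,0,0,-1,0,0,0,0,0,0,-1,0,0,0,0,0,0,-1,0,0,0,0,0,0,-1]
}}

```text
time: 9.8
eef_pos: [0.5086, -0.1581, 0.028]
tool_rot: [-0.002, 3.142, 0.0]
wrist_force: [-0.2, -0.6, 0.5]
grip_width: 0.0851
gripper_force: 0.0
```

```bash
python3 -c "
from h import *
c=manip.read_camera('scene');cv2.imwrite('pics/s4.png',c['pixels'][100:320,180:450].repeat(2,0).repeat(2,1))
st()"
```

```text
t 9.85 p [ 0.5086 -0.1581  0.028 ] F [ 0.6  0.  -0.3] w 0.0854 gf 0.0
x [-1.    -0.001  0.   ] y [-0.001  1.     0.   ] z [-0.  0. -1.]
```

View pics/s4.png

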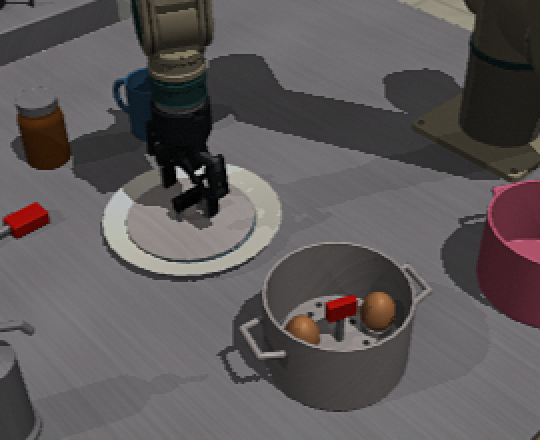

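The lid lies released in the plate's well. I'll go straight up, turn to the rack's yaw (−20.3°) and move back over the pot.

Emit:
{"op": "arm_command", "data": {
  "plan": [0,0,-0.02,0,0,0,-1,0,0,-0.04,0,0,0,-1,0,0,-0.05,0,0,0,-1,0,0,-0.05,0,0,0,-1,0,0,-0.04,0,0,0,-1,0,0.05,0,0,0,0,-1,0,0.05,0,0,0,0,-1,0,0.05,0,0,0,0,-1,0,0.05,0,0,0,0,-1,-0.01,0.04,0,0,0,0,-1,-0.01,0.03,0,0,0,0.118,-1]
}}

```text
time: 10.95
eef_pos: [0.5278, 0.1144, 0.2281]
tool_rot: [0.185, 3.136, 0.001]
wrist_force: [0.6, -0.7, -0.3]
grip_width: 0.0852
gripper_force: 0.0
```

Emit:
{"op": "arm_command", "data": {
  "plan": [0,0,0,0,0,0.118,-1,0,0,0,0,0,0.118,-1,0,0,0,0,0,0,-1]
}}

```text
time: 11.25
eef_pos: [0.5281, 0.1123, 0.2279]
tool_rot: [-0.55, -3.093, 0.0]
wrist_force: [0.3, -0.6, 0.1]
grip_width: 0.0852
gripper_force: 0.0
```

```bash
python3 -c "
from h import *
st([.530,.151,.15],[.530,.151,.064])
c=manip.read_camera('scene');p=c['pixels'].astype(int)
m=(p[...,2]>110)&(p[...,1]<50)&(p[...,0]<50);m[:, :310]=0;m[:,420:]=0
ys,xs=np.where(m);print(len(xs),xs.mean(),ys.mean(),xs.min(),xs.max(),ys.min(),ys.max())
print(proj(c,[.530,.151,.082]),ray(c,xs.mean(),ys.mean(),.085))
a=np.array([.938,-.347,0])
C=np.array([.53,.151,.082])
b=np.array([-a[1],a[0],0])
pr=np.array([proj(c,C+a*i*.018+b*j*.006+np.array([0,0,k*.012])) for i in(-1,1) for j in (-1,1) for k in(-1,1)]);print(pr.min(0),pr.max(0))
"
```

```text
t 11.25 p [0.5281 0.1123 0.2279] F [ 0.3 -0.6  0.1] w 0.0852 gf 0.0
x [-0.939  0.345  0.   ] y [ 0.345  0.939 -0.   ] z [-0. -0. -1.]
to [0.53, 0.151, 0.15] tool shift [0.0116 0.0369 0.0778]
to [0.53, 0.151, 0.064] tool shift [0.0115 0.037  0.1638]
60 350.1666666666667 250.68333333333334 343 358 247 254
[350.90524247 252.3051984 ] [0.5297611  0.14829951 0.085     ]
[342.34315443 244.53759366] [359.58939007 260.10706091]
```

Both cameras agree on the rack handle to within about 2 mm.

Emit:
{"op": "arm_command", "data": {
  "plan": [0.006,0.018,0,0,0,0,-1,0.006,0.018,0,0,0,0,-1,0,0,0.02,0,0,0,-1,0,0,0.03,0,0,0,-1,0,0,0.03,0,0,0,-1,0,0,0.03,0,0,0,-1,0,0,0.02,0,0,0,-1,0,0,0.015,0,0,0,-1,0,0,0.013,0,0,0,-1,0,0,0.005,0,0,0,-1,0,0,0,0,0,0,-1]
}}

```text
time: 12.4
eef_pos: [0.529, 0.1496, 0.0645]
tool_rot: [-0.55, -3.092, 0.001]
wrist_force: [-0.4, 0.7, 0.3]
grip_width: 0.0854
gripper_force: 0.0
```

```bash
python3 -c "
from h import *
c=manip.read_camera('scene');cv2.imwrite('pics/s5.png',cv2.resize(c['pixels'][160:310,270:430],(640,600),interpolation=2))
st([.530,.1502,.064])"
```

```text
t 12.45 p [0.5297 0.1497 0.0652] F [-0.3 -0.5 -0.2] w 0.0855 gf 0.0
x [-0.939  0.345 -0.   ] y [0.345 0.939 0.   ] z [ 0.  0. -1.]
to [0.53, 0.1502, 0.064] tool shift [-0.0001  0.0005  0.0012]
```

View pics/s5.png

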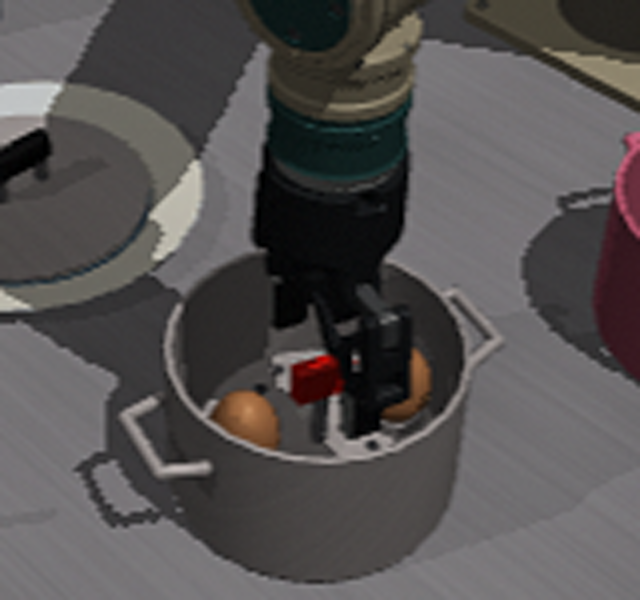

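The fingers stand on either side of the red bar (crop 318,378) with the eggs clear. Closing gradually.

Emit:
{"op": "arm_command", "data": {
  "plan": [0,0.0005,0.0005,0,0,0,0,0,0,0,0,0,0,0.4,0,0,0,0,0,0,0.5,0,0,0,0,0,0,0.55,0,0,0,0,0,0,0.6,0,0,0,0,0,0,0.65,0,0,0,0,0,0,0.7,0,0,0,0,0,0,0.75,0,0,0,0,0,0,0.8,0,0,0,0,0,0,0.9,0,0,0,0,0,0,1,0,0,0,0,0,0,1]
}}

```text
time: 13.65
eef_pos: [0.5303, 0.1508, 0.0651]
tool_rot: [0.551, 3.092, 0.002]
wrist_force: [-0.1, 4.2, 6.1]
grip_width: 0.0109
gripper_force: 58.7
```

Emit:
{"op": "arm_command", "data": {
  "plan": [0,0,0,0,0,0,1,0,0,0,0,0,0,1,0,0,0,0,0,0,1]
}}

```text
time: 13.95
eef_pos: [0.5303, 0.1508, 0.0651]
tool_rot: [0.551, 3.092, 0.002]
wrist_force: [-0.0, 3.3, 5.5]
grip_width: 0.0113
gripper_force: 58.7
```

Emit:
{"op": "arm_command", "data": {
  "plan": [0,0,-0.001,0,0,0,1,0,0,-0.002,0,0,0,1,0,0,-0.003,0,0,0,1,0,0,-0.004,0,0,0,1,0,0,-0.005,0,0,0,1,0,0,-0.006,0,0,0,1,0,0,-0.006,0,0,0,1,0,0,-0.006,0,0,0,1,0,0,-0.006,0,0,0,1,0,0,-0.006,0,0,0,1,0,0,-0.006,0,0,0,1,0,0,-0.006,0,0,0,1]
}}

```text
time: 15.15
eef_pos: [0.5296, 0.1503, 0.122]
tool_rot: [0.551, 3.093, -0.0]
wrist_force: [-0.0, -0.2, -2.4]
grip_width: 0.0114
gripper_force: 58.4
```

Emit:
{"op": "arm_command", "data": {
  "plan": [0,0,-0.006,0,0,0,1,0,0,-0.006,0,0,0,1,0,0,-0.006,0,0,0,1,0,0,-0.006,0,0,0,1,0,0,-0.006,0,0,0,1,0,0,-0.006,0,0,0,1,0,0,-0.006,0,0,0,1,0,0,-0.006,0,0,0,1,0,0,-0.006,0,0,0,1,0,0,-0.006,0,0,0,1,0,0,-0.006,0,0,0,1,0,0,-0.005,0,0,0,1]
}}

```text
time: 16.35
eef_pos: [0.5298, 0.1503, 0.1931]
tool_rot: [0.551, 3.093, 0.0]
wrist_force: [0.7, 0.3, -2.8]
grip_width: 0.0107
gripper_force: 58.4
```

Emit:
{"op": "arm_command", "data": {
  "plan": [0,0,-0.004,0,0,0,1,0,0,-0.003,0,0,0,1,0,0,-0.002,0,0,0,1,0,0,-0.001,0,0,0,1,0,0,0,0,0,0,1,0,0,0,0,0,0,1,0,0,0,0,0,0,1,0,0,0,0,0,0,1,0,0,0,0,0,0,1]
}}

```text
time: 17.25
eef_pos: [0.5296, 0.1503, 0.2024]
tool_rot: [-0.551, -3.093, 0.0]
wrist_force: [0.3, -0.2, -2.4]
grip_width: 0.011
gripper_force: 58.4
```

```bash
python3 -c "
from h import *
c=manip.read_camera('scene');cv2.imwrite('pics/s6.png',c['pixels'][90:310,180:450].repeat(2,0).repeat(2,1))
st()"
```

```text
t 17.3 p [0.5296 0.1503 0.2024] F [ 0.5  0.1 -3. ] w 0.0109 gf 58.4
x [-0.938  0.346  0.   ] y [ 0.346  0.938 -0.   ] z [-0. -0. -1.]
```

View pics/s6.png

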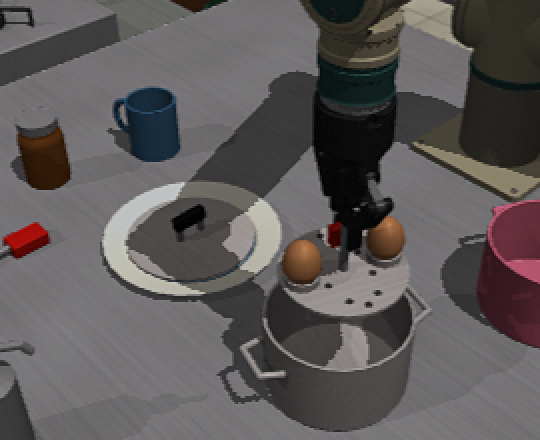

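The rack is clear above the pot with both eggs in place (crop 302,262 and 386,240), and the lid is on the plate. I'll check that it's level before handing in.

```bash
python3 -c "
from h import *
for n in('scene','top'):
  c=manip.read_camera(n);a=np.array([.938,-.346,0])
  p=c['pixels'].astype(int);b,g,r=p[...,0],p[...,1],p[...,2];m=((r>1.5*b)&(r>60)&(g>b)&(g>35)).astype(np.uint8)
  k,l,s,ce=cv2.connectedComponentsWithStats(m)
  for i in(1,-1):
    e=proj(c,np.array([.5296,.1503,.195])+.048*i*a)
    j=1+np.argmin([np.hypot(*(ce[q]-e)) if s[q,4]>40 else 1e9 for q in range(1,k)])
    print(n,i,'expected',e.round(1),'seen',ce[j].round(1),s[j])
"
```

```text
scene 1 expected [331.9 220.1] seen [330.9 219.8] [321 210  20  20 323]
scene -1 expected [373.6 208.2] seen [373.6 208. ] [364 198  18  20 254]
top 1 expected [277.5 152.9] seen [281.  151.7] [277 146   9  14  81]
top -1 expected [264.2 187. ] seen [281.  151.7] [277 146   9  14  81]
```

The rack is level to within about a pixel in the scene view. (The top view is blocked by the gripper.)

```bash
python3 -c "
from station import manip
print(manip.hand_in())"
```

```text
the job is handed in; nothing more can be done
None
```

The job is handed in, but the hand-in call gave no verdict: the lid was tipped about 12° at the rim and lies released, handle up, on the plate, and the rack is held level about 36 mm above the pot's rim with both eggs in their cups.

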